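Casserole onto the zone, dial to simmer

TASK

Push the covered pan across the portable hob until its base sits inside the printed cooking ring, without lifting it or taking hold of it. Then turn the knurled dial clockwise with a fingertip against its rim, not pinched, until it clicks in at the orange dot and no further. Leave the things around the hob where they are.

Things in the scene. Friction and masses are not known exactly. Their poses are not given: they have to be found in the camera images.
- hob: Portable hob, fixed, black glass top with a dark grey control strip at its right, all flat and level. 250 mm (x) by 340 mm (y) by 50 mm high. Origin: centre of its underside, on the worktop; x to its back, y to its left, z up. The cooking ring's centre is at x 0, y +50 mm, the dial's axis at x 0, y -120 mm.
- zone (a point): Centre of the printed light-grey cooking ring (176 mm across) on the hob's glass, at the glass surface 50 mm above the worktop. Axes as the hob's: x to its back, y to its left, z up.
- pan: Covered steel casserole, about 0.8 kg, loose. Origin: centre of its underside. Base 140 mm across, upright wall 146 mm across from 10 to 56 mm up, lid knob up to 86 mm. Ears on its own +x and -x, 60 mm wide, 40 mm up, out to 102 mm. Slides under 3 to 8 N. Starts 30 to 60 mm off the ring's centre to the hob's left and front-left; ears point back-left and front-right, the wall to the left is free.
- dial_top (a point): Centre of the top of the round dial, on its upright axis, 74 mm above the worktop. The dial is 54 mm across and 24 mm high, black, with a finely ribbed upright rim that grips a fingertip, and a white pointer line on its top. Free space at its right, front and back; the marks round it are flush. Pressed on the rim with 4 to 8 N, a fingertip carries it round.
- dial (a joint): Angle in rad, growing clockwise from above; 0 = off, pointer to the hob's back (white bar). Clicks into a detent every 0.785 (45 degrees) up to 4.712; the large orange dot is at 1.571, pointer to the hob's right. Ridges lie midway (0.39, 1.18, 1.96): let go, it falls into the nearest detent. Passing one takes about 0.04 N m (1.5 N along the rim). Starts at 0 or 0.785.
- salt_shaker: Salt shaker, 44 mm across, 90 mm high, standing on the worktop right of the hob towards the back. Origin at the centre of its underside. Not to be disturbed.
- spice_jar: Spice jar with a red cap, 45 mm across, 106 mm high, standing behind the salt shaker, right of the hob's back corner. Origin at the centre of its underside. Not to be disturbed.
- mug: Blue and white mug, 78 mm across (112 mm with its handle), 92 mm high, standing behind the left part of the hob. Origin at the centre of its underside. Not to be disturbed.
- spoon: Steel serving spoon, 188 x 38 x 15 mm, lying on the worktop right of the hob. Origin at the middle of its length, underneath. Not to be disturbed.
Mind the look-alikes: they are no part of the job. Of the things that look like the pan, the largest one is meant.

How it is judged:
By the outcome, as a careful person would: the job done as asked, in the order asked, and still so for the second after the job is handed in, with the robot touching nothing.
It also fails if it takes over 67 s, if anything falls off the work surface, if the arm or the gripper's body presses on something with over 40 N, if the wrist force passes 120 N, or if a joint passes its speed limit or range.

ROBOT

A 7-joint arm with a two-finger parallel gripper is mounted at the origin on a cart in front of the work surface, level with it; the furniture and walls round the work are solid. World frame = base frame: x ahead of the robot, y to its left, z up, the work surface at z = 0. Lengths are in m, angles in rad, forces in N, time in s.
With the tool pointing down it reaches from about 0.4 to 0.85 m from the base axis. Payload 10.4 kg.
Tool frame: the origin (TCP) lies at the very end of the fingers, on their centre line; the grasp point (between the pads) lies 19 mm behind it; z points along the fingers, y is the line along which they close (so a half turn about z gives the same grasp; the last joint's range is limited). The gripper opens to 85 mm and grips with 20 to 120 N. Pads are 22 mm wide; open, the fingers measure 114 mm over their backs; the gripper's body (76 mm by 85 mm) begins 54 mm behind the grasp point. The pads swing forward as they close: fully open they stand 13 mm farther back than shut.
Start: joints at [1.272, 0.332, -0.065, 1.46, 0.022, 1.35, -0.088], TCP at [0.17, -0.601, 0.231] pointing down, gripper open.
Joint ranges: [-2.6, 2.6], [-0.5, 2.12], [-1.47, 1.34], [0.16, 2.42], [-1.27, 4.41], [0.06, 2.06], [-2.6, 2.6]. Speed limits (rad/s): [2.22, 2.22, 2.79, 2.79, 3.14, 3.14, 3.14].

INTERFACE

Orientations are given as a 3x3 rotation matrix whose columns are the frame's x, y, z axes.
In Python, from rig import observe, snapshot, finish_job gives the robot as it stands. The module is installed in compiled form; this text tells all that it offers.
- The arm moves only by the shell command python3 -m crank 'ROWS' [OPENING]. ROWS is a JSON object of lists of equal length, an entry for each row: "dp": the shift along the tool's x, y, z in m, a list of three; "angular": the turn, a rotation vector about the tool's x, y, z in degrees, a list of three. A call has 1 to 8 rows; each row shifts and turns the commanded pose from where the row before left it, along the tool's axes as they then stand; what a row does not reach is not made up. A row lasts 1/10 s, in which the tool goes at most 50 mm and 8.59 degrees, less where a joint would pass 70% of its speed; a pose out of reach is approached as far as the arm can. A call with a gripper value outside its range is refused whole. OPENING is the finger opening in m, from 0 to 0.0854, set as the call begins (- or left out, the last holds). The fingers move at their own pace and stop on an object; the grip force is fixed at half the most. Time passes only in rows, so rows that do not move let the fingers close. It gives the time, the measured TCP pose, the force, the opening and the grip force at its end, in the units of the state.
- observe(): the state, without advancing time (a new reading comes with each control period).
- snapshot(name): name is "side" or "top" or "wrist"; returns a dict with "image" (400x640x3 uint8, blue, green, red), "z_map" (400x640 float32, m along the optical axis (not along the pixel's ray), 0 where there is no reading), "camera_matrix" (3x3 intrinsics, pixels), "k1" (the pictures are not rectified: a ray, as slopes to the right and down, at radius r is drawn at 1 + k1 r^2 times it, then the intrinsics apply), "position" and "orientation" of the camera in the world. Camera axes: x right, y down, z forward; pixel columns grow to the right and rows downward; lengths in m; the calibration is good to about 2 mm. A picture is of the moment at which its call begins.
- finish_job(): hands the job in; it is judged then, once.
The state is a dict: "time": time; "qpos": joint angles; "dq": joint speeds; "effort": joint torques, N m; "tcp_pos": TCP position; "eef_rot": TCP orientation; "contact_force": force on the tool from outside, world axes, zero at the start; "moment": the same for the moment, N m; "grip_width": finger opening in m; "finger_force": force on a finger pad.
Only numpy, scipy, OpenCV 4.12 (cv2) and the standard library are available. Lean on these libraries where they do the work, as an engineer would, in place of code of your own. Each camera call takes 0.05 s, during which the arm holds its last target. There are 200 camera calls.

## Working session

There is one attempt and no reset: what is moved stays moved. The work goes in short steps, Python scripts to look and compute and a shell command to move; the robot and the scene stay as the last step left them, time stands still between calls to the robot, and variables do not carry over. Pictures are saved under pics/ and viewed, at most 10 in all, crops included, and the job is handed in when it is done.

```bash
mkdir -p pics; cat > h.py <<'E'
import numpy as np, cv2
from rig import observe, snapshot
def ray(s,u,v):
    K=np.array(s["camera_matrix"]); x=(u-K[0,2])/K[0,0]; y=(v-K[1,2])/K[1,1]
    d=np.array([x,y]); p=d.copy()
    for _ in range(20): p=d/(1+s["k1"]*(p@p))
    return np.array(s["orientation"])@np.array([p[0],p[1],1.])
def plane(s,u,v,z):
    d=ray(s,u,v); o=np.array(s["position"]); return o+d*(z-o[2])/d[2]
def pix(s,P):
    c=np.array(s["orientation"]).T@(np.array(P)-np.array(s["position"]))
    p=c[:2]/c[2]; p=p*(1+s["k1"]*(p@p)); K=np.array(s["camera_matrix"])
    return p[0]*K[0,0]+K[0,2],p[1]*K[1,1]+K[1,2]
def st():
    o=observe(); print(o["time"],np.round(o["tcp_pos"],4),np.round(o["eef_rot"],3).tolist(),np.round(o["contact_force"],1),o["grip_width"])
E
python3 - <<'E'
from h import *
import pickle
st()
for n in ("top","side"):
    s=snapshot(n); pickle.dump(s,open(n+".pkl","wb")); cv2.imwrite(f"pics/{n}0.png",s["image"]); print(n,s["position"],np.round(s["orientation"],3).tolist(),s["k1"])
E
```

```text
0.0 [ 0.1701 -0.601   0.2305] [[0.962, 0.272, -0.0], [0.272, -0.962, 0.001], [-0.0, -0.002, -1.0]] [-0.6  0.4 -0.4] 0.08514065992109261
top [0.27073059 0.0180956  1.35213238] [[-0.006, -0.982, 0.19], [-1.0, 0.01, 0.021], [-0.023, -0.19, -0.982]] -0.1652077093082846
side [ 0.6045802  -1.49574004  0.68408369] [[0.998, 0.002, -0.067], [0.063, -0.368, 0.927], [-0.023, -0.93, -0.368]] -0.11764517410087279
```

View pics/top0.png

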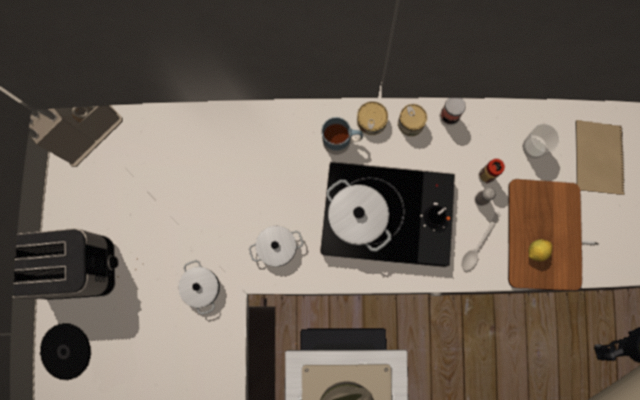

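View pics/side0.png

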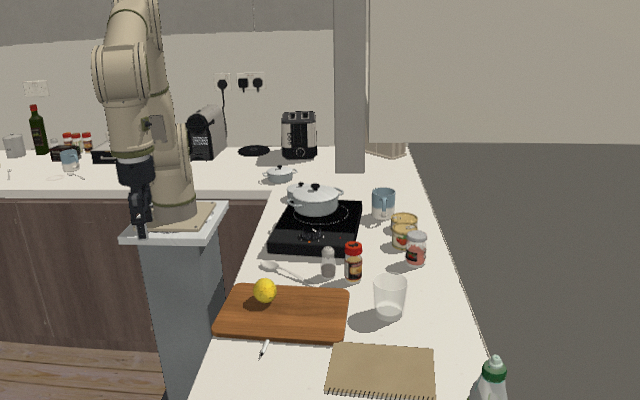

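The top view shows three lidded pots: the large one on the hob at (358,214), and small ones at (277,246) and (199,287). The description fits (358,214). The dial is at (437,216), the spoon at (480,245), the shaker at (485,196) and the jar at (492,170).

```bash
python3 - <<'E'
from h import *
import pickle
s=pickle.load(open("top.pkl","rb")); im=s["image"]
c=cv2.resize(im[140:290,300:520],None,fx=3.6,fy=3.6,interpolation=cv2.INTER_CUBIC); cv2.imwrite("pics/crop1.png",c)
hsv=cv2.cvtColor(im,cv2.COLOR_BGR2HSV)
# hob top outline: dark pixels near hob
m=(hsv[...,2]<75).astype(np.uint8); m[:150]=0;m[285:]=0;m[:,:310]=0;m[:,470:]=0
m=cv2.morphologyEx(m,cv2.MORPH_OPEN,np.ones((3,3)))
cs,_=cv2.findContours(m,cv2.RETR_EXTERNAL,cv2.CHAIN_APPROX_NONE); c=max(cs,key=cv2.contourArea)
h=cv2.convexHull(c)[:,0]
W=np.array([plane(s,u,v,0.05)[:2] for u,v in h]); r=cv2.minAreaRect((W*1000).astype(np.float32)); print("hob",r, cv2.boxPoints(r))
# pan lid: bright, within hob
m=(hsv[...,2]>110).astype(np.uint8); m[:150]=0;m[262:]=0;m[:,:323]=0;m[:,395:]=0
zm=s["z_map"]; P=[]
m=cv2.morphologyEx(m,cv2.MORPH_OPEN,np.ones((13,13)))
cs,_=cv2.findContours(m,cv2.RETR_EXTERNAL,cv2.CHAIN_APPROX_NONE); 
for c in cs:
  if cv2.contourArea(c)<500: continue
  W=np.array([plane(s,u,v,0.106)[:2] for u,v in c[:,0]]); print("pan",cv2.boundingRect(c),cv2.minEnclosingCircle((W*1000).astype(np.float32)),cv2.fitEllipse((W*1000).astype(np.float32)))
for n,(u,v,z) in dict(panknob=(359,213,.136),dial=(437,216,.074),shaker=(485,195,.09),jar=(495,167,.106)).items():
  d=zm[v,u]; K=s["camera_matrix"]; rr=ray(s,u,v); print(n,plane(s,u,v,z).round(3),(s["position"]+rr*d).round(3))
E
```

```text
hob ((502.957763671875, -116.45658874511719), (334.33624267578125, 249.7592315673828), 83.6483154296875) [[ 360.35077  -268.78302 ]
 [ 608.57684  -296.4141  ]
 [ 645.56476    35.869843]
 [ 397.33868    63.500916]]
pan (329, 186, 59, 58) ((493.5594482421875, -32.93505859375), 76.13430786132812) ((492.78155517578125, -33.674049377441406), (147.34515380859375, 147.97828674316406), 174.3483123779297)
pan (348, 150, 47, 17) ((638.9400024414062, -70.32257080078125), 62.264705657958984) ((639.0224609375, -77.8387451171875), (44.27029037475586, 148.64453125), 176.1907501220703)
panknob [ 0.49  -0.035  0.136] [ 0.49  -0.035  0.136]
dial [ 0.491 -0.238  0.074] [ 0.491 -0.238  0.074]
shaker [ 0.541 -0.363  0.09 ] [ 0.543 -0.365  0.084]
jar [ 0.611 -0.39   0.106] [ 0.611 -0.39   0.107]
```

View pics/crop1.png

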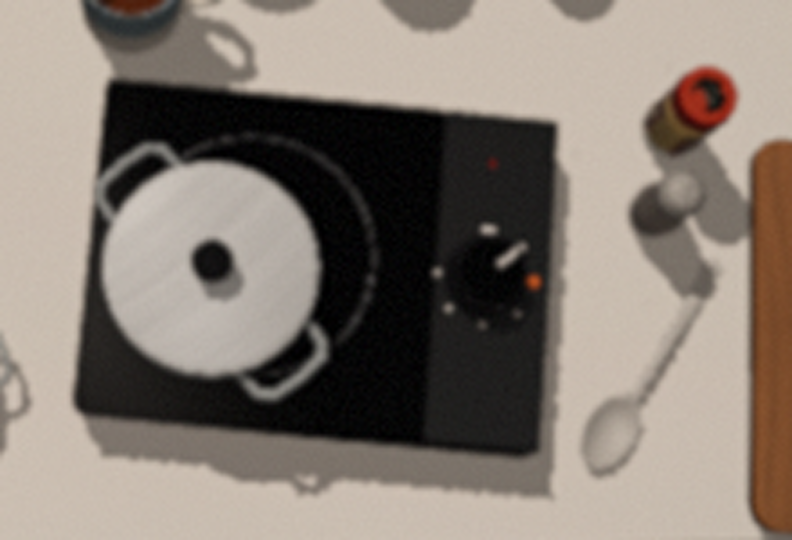

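The crop confirms the choice: the large casserole is at crop (211,268), with ears at (150,170) and (290,370) and free wall to the left. The ring arc shows to its right. The pointer line at (511,255) points back-right, so the dial starts at 0.785. The orange dot is at (534,282).

```bash
python3 -m crank '{"dp":[[0.045,0,0],[0.045,0,0],[0.045,0,0],[0.045,0,0],[0.02,0,0],[0.0175,-0.04,0],[0.0175,-0.04,0],[0.0175,-0.04,0]],"angular":[[0,0,0],[0,0,0],[0,0,0],[0,0,0],[0,0,0],[0,0,0],[0,0,0],[0,0,0]]}' 0.05
python3 -m crank '{"dp":[[0.0175,-0.04,0],[0.0175,-0.04,0],[0.0175,-0.04,0],[0.0175,-0.04,0],[0.0175,-0.04,0],[0.0175,-0.04,0],[0.0175,-0.04,0],[0.0175,-0.04,0]],"angular":[[0,0,0],[0,0,0],[0,0,0],[0,0,0],[0,0,0],[0,0,0],[0,0,0],[0,0,0]]}'
python3 -c "
from h import *
st();print(observe()['qpos'])"
```

```text
time: 0.9
tcp_pos: [0.3806, -0.4154, 0.2306]
eef_rot: [[0.962, 0.272, -0.001], [0.272, -0.962, 0.001], [-0.0, -0.001, -1.0]]
contact_force: [0.9, -1.0, 0.6]
grip_width: 0.0504
finger_force: 0.0
time: 1.7
tcp_pos: [0.4278, -0.0694, 0.2312]
eef_rot: [[0.962, 0.272, -0.0], [0.272, -0.962, -0.0], [-0.0, 0.0, -1.0]]
contact_force: [0.9, -0.1, -1.0]
grip_width: 0.0501
finger_force: 0.0
1.7 [ 0.4278 -0.0694  0.2312] [[0.962, 0.272, -0.0], [0.272, -0.962, -0.0], [-0.0, 0.0, -1.0]] [ 0.9 -0.1 -1. ] 0.05009947745118172
[ 0.62544364 -0.07375693 -0.53699573  1.90745701 -0.03867972  1.29775462
 -1.1950833 ]
```

```bash
python3 -m crank '{"dp":[[0.0175,-0.04,0],[0.0175,-0.04,0],[0.0175,-0.04,0],[0,0,0],[0,0,0],[0,0,0],[0,0,0],[0,0,0]],"angular":[[0,0,0],[0,0,0],[0,0,0],[0,0,-8.4],[0,0,-8.4],[0,0,-8.4],[0,0,-8.4],[0,0,-8.4]]}'
python3 -m crank '{"dp":[[0,0,0],[0,0,0],[0,0,0],[0,0,0],[0,0,0],[0,0,0],[0,0,0],[0,0,0]],"angular":[[0,0,-8.4],[0,0,-8.4],[0,0,-8.4],[0,0,-8.4],[0,0,-8.4],[0,0,-8.4],[0,0,-8.4],[0,0,0]]}'
python3 - <<'E'
from h import *
import pickle
s=pickle.load(open("top.pkl","rb"));st();print(observe()['qpos'])
for u,v in [(302,240),(296,246),(405,210.8),(371,177.5)]: print(plane(s,u,v,.05).round(3))
s=snapshot("top"); cv2.imwrite("pics/top2.png",cv2.resize(s["image"][140:290,230:470],None,fx=3.3,fy=3.3,interpolation=cv2.INTER_CUBIC))
E
```

```text
time: 2.5
tcp_pos: [0.4457, 0.0586, 0.231]
eef_rot: [[0.528, 0.849, -0.0], [0.849, -0.528, -0.0], [-0.0, -0.0, -1.0]]
contact_force: [1.5, -0.2, -0.1]
grip_width: 0.0501
finger_force: 0.0
time: 3.3
tcp_pos: [0.4457, 0.0585, 0.2311]
eef_rot: [[-0.45, 0.893, -0.0], [0.893, 0.45, -0.0], [0.0, -0.0, -1.0]]
contact_force: [-0.2, 0.3, 0.6]
grip_width: 0.0501
finger_force: 0.0
3.3 [0.4457 0.0585 0.2311] [[-0.45, 0.893, -0.0], [0.893, 0.45, -0.0], [0.0, -0.0, -1.0]] [-0.2  0.3  0.6] 0.05005750948156672
[ 0.46237789 -0.02793652 -0.67212016  1.86722487 -0.01798625  1.29674528
  0.26205965]
[0.435 0.11  0.05 ]
[0.42  0.125 0.05 ]
[ 0.51  -0.159  0.05 ]
[ 0.6   -0.073  0.05 ]
```

View pics/top2.png

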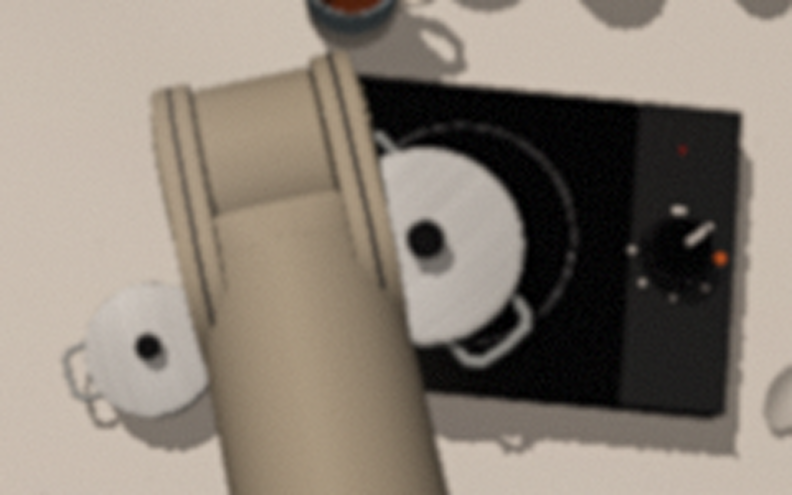

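The dark arm covers the left of the picture. The pan knob is at crop (425,238), the ring arc to its right at (575,240), and the small pot at (148,347) stays clear. The ring arc puts the zone at about (0.511, -0.070). Descending now.

```bash
python3 -m crank '{"dp":[[0,0,0.04],[0,0,0.04],[0,0,0.03],[0,0,0.02],[0,0,0.013],[0,0,0.013],[0,0,0]],"angular":[[0,0,0],[0,0,0],[0,0,0],[0,0,0],[0,0,0],[0,0,0],[0,0,0]]}'
```

```text
time: 4.05
tcp_pos: [0.4453, 0.0585, 0.0743]
eef_rot: [[-0.447, 0.895, -0.002], [0.895, 0.447, 0.0], [0.001, -0.002, -1.0]]
contact_force: [0.5, -0.1, -0.2]
grip_width: 0.0497
finger_force: 0.0
```

```bash
python3 -m crank '{"dp":[[-0.007,0,0],[-0.007,0,0],[-0.007,0,0],[-0.005,0,0],[-0.005,0,0],[-0.005,0,0],[-0.005,0,0],[-0.005,0,0]],"angular":[[0,0,0],[0,0,0],[0,0,0],[0,0,0],[0,0,0],[0,0,0],[0,0,0],[0,0,0]]}'
cat > pan.py <<'E'
from h import *
import sys
st(); s=snapshot("top"); im=s["image"]
for z in (.136,):
  g=im.max(2).astype(np.uint8)
  # black knob on bright lid
  b=(g<60).astype(np.uint8); br=cv2.morphologyEx((g>110).astype(np.uint8),cv2.MORPH_CLOSE,np.ones((13,13)))
  b&=br; n,l,a,c=cv2.connectedComponentsWithStats(b)
  for i in range(1,n):
    if 15<a[i,4]<250 and 340<c[i,0]<400 and 180<c[i,1]<245: print(c[i],a[i],plane(s,*c[i],z).round(4))
cv2.imwrite("pics/"+sys.argv[1],cv2.resize(im[140:290,230:470],None,fx=3.3,fy=3.3,interpolation=cv2.INTER_CUBIC))
E
python3 pan.py p1.png
```

```text
time: 4.85
tcp_pos: [0.4666, 0.0187, 0.0758]
eef_rot: [[-0.449, 0.894, 0.0], [0.894, 0.449, 0.002], [0.001, 0.001, -1.0]]
contact_force: [-3.8, 7.0, 4.5]
grip_width: 0.0498
finger_force: 4.1
4.85 [0.4666 0.0187 0.0758] [[-0.449, 0.894, 0.0], [0.894, 0.449, 0.002], [0.001, 0.001, -1.0]] [-3.8  7.   4.5] 0.04981296641111975
[386.47787611 236.87610619] [379 229  15  16 113] [ 0.4302 -0.1006  0.136 ]
```

In contact at 8 N and sliding. I'll push the remaining 20 mm, back off and look.

```bash
python3 -m crank '{"dp":[[-0.005,0,0],[-0.005,0,0],[-0.005,0,0],[-0.004,0,0],[0,0,0]],"angular":[[0,0,0],[0,0,0],[0,0,0],[0,0,0],[0,0,0]]}'
python3 -m crank '{"dp":[[0.01,0,0],[0.015,0,0],[0.01,0,0],[0,0,-0.04],[0,0,-0.05],[0,0,-0.05],[0.045,0,0],[0.045,0,0]],"angular":[[0,0,0],[0,0,0],[0,0,0],[0,0,0],[0,0,0],[0,0,0],[0,0,0],[0,0,0]]}'
python3 pan.py p2.png
```

```text
time: 5.4
tcp_pos: [0.4755, 0.0011, 0.0758]
eef_rot: [[-0.448, 0.894, 0.001], [0.894, 0.448, 0.001], [0.001, 0.001, -1.0]]
contact_force: [-1.2, 4.3, 2.8]
grip_width: 0.0499
finger_force: 2.2
time: 6.2
tcp_pos: [0.4189, 0.1135, 0.2166]
eef_rot: [[-0.446, 0.895, 0.003], [0.895, 0.446, -0.0], [-0.002, 0.003, -1.0]]
contact_force: [0.7, 0.6, 0.2]
grip_width: 0.0501
finger_force: 0.0
6.2 [0.4189 0.1135 0.2166] [[-0.446, 0.895, 0.003], [0.895, 0.446, -0.0], [-0.002, 0.003, -1.0]] [0.7 0.6 0.2] 0.050085838105270085
[351.38235294 182.        ] [344 176  17  15 102] [ 0.5674 -0.0178  0.136 ]
[373.47058824 205.44705882] [369 201  10  10  85] [ 0.5079 -0.0709  0.136 ]
[392.46875   233.6328125] [382 225  19  16 128] [ 0.4379 -0.1154  0.136 ]
```

View pics/p2.png

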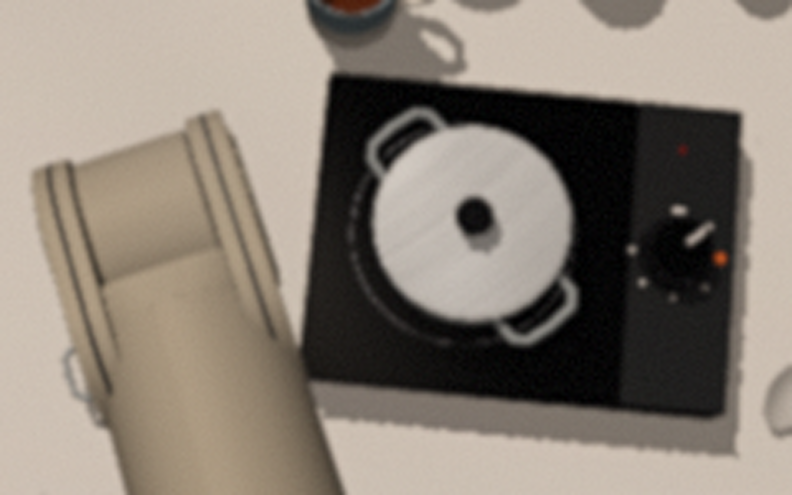

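The pan now sits inside the ring, with its knob at crop (475,215), world (0.508, -0.071), about 2 mm from the zone centre. Next is the dial at crop (690,245), world about (0.491, -0.238), pointer still back-right at 0.785. I'll close the fingers and approach from the front-right.

```bash
python3 -m crank '{"dp":[[0,0,0],[0,0,0],[0,0,0],[0,0,0],[0,0,0],[0,0,0],[0,0,0],[0,0,0]],"angular":[[0,0,8.4],[0,0,8.4],[0,0,8.4],[0,0,8.4],[0,0,8.4],[0,0,8.4],[0,0,8.4],[0,0,8.4]]}' 0
python3 -m crank '{"dp":[[0,0,0],[0,0,0],[0,0,0],[0,0,0],[0,0,0]],"angular":[[0,0,8.4],[0,0,8.4],[0,0,8.4],[0,0,8.4],[0,0,0]]}'
python3 -m crank '{"dp":[[-0.0108,0.0448,0],[-0.0108,0.0448,0],[-0.0108,0.0448,0],[-0.0108,0.0448,0],[-0.0108,0.0448,0],[-0.0108,0.0448,0],[-0.0108,0.0448,0],[-0.0108,0.0448,0]],"angular":[[0,0,0],[0,0,0],[0,0,0],[0,0,0],[0,0,0],[0,0,0],[0,0,0],[0,0,0]]}'
python3 - <<'E'
from h import *
print(observe()["qpos"])
s=snapshot("wrist"); cv2.imwrite("pics/w1.png",s["image"])
D=[.491,-.238,.074]; print(pix(s,D))
z=s["z_map"]; u,v=map(int,pix(s,D)); print(z[v,u], s["position"])
hsv=cv2.cvtColor(s["image"],cv2.COLOR_BGR2HSV)
E
```

```text
time: 7.05
tcp_pos: [0.4184, 0.1129, 0.2151]
eef_rot: [[0.655, 0.756, -0.0], [0.756, -0.655, -0.001], [-0.001, 0.0, -1.0]]
contact_force: [0.4, -0.3, -0.3]
grip_width: 0.0003
finger_force: 0.0
time: 7.55
tcp_pos: [0.4185, 0.1128, 0.2151]
eef_rot: [[0.963, 0.271, -0.0], [0.271, -0.963, -0.001], [-0.0, 0.001, -1.0]]
contact_force: [-1.4, 1.3, -0.9]
grip_width: 0.0003
finger_force: 0.0
time: 8.35
tcp_pos: [0.4333, -0.2575, 0.2153]
eef_rot: [[0.961, 0.278, 0.0], [0.278, -0.961, -0.001], [-0.0, 0.001, -1.0]]
contact_force: [1.7, -0.5, 0.4]
grip_width: 0.0002
finger_force: 0.0
[ 0.82790975  0.1005328  -0.40477592  1.77933433  0.04189781  1.26981934
 -0.87671148]
(np.float64(318.4303329929469), np.float64(120.80560833004441))
0.27476016 [ 0.50410711 -0.23811071  0.3584115 ]
```

View pics/w1.png

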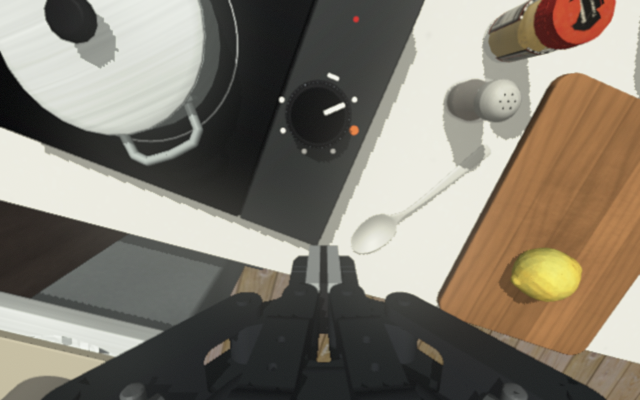

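The wrist view shows the dial at about (319,113), its pointer tip at (345,104), the orange dot at (354,130), and five white dots plus a bar around it. Fingers are closed at (323,250). I'll fit the dial axis from the marks.

```bash
python3 - <<'E'
from h import *
s=snapshot("wrist"); hsv=cv2.cvtColor(s["image"],cv2.COLOR_BGR2HSV)
m=(hsv[...,2]>140).astype(np.uint8); n,l,a,c=cv2.connectedComponentsWithStats(m)
P=[]
for i in range(1,n):
  if 270<c[i,0]<365 and 65<c[i,1]<165:
    w=plane(s,*c[i],.05); print(c[i].round(1),a[i,4],w.round(4)[:2])
    if not(300<c[i,0]<345 and 85<c[i,1]<140): P.append(w[:2])
P=np.array(P); A=np.c_[2*P,np.ones(len(P))]; x=np.linalg.lstsq(A,(P**2).sum(1),rcond=None)[0]
r=np.sqrt(x[2]+x[:2]@x[:2]); print("ctr",x[:2].round(4),"r",r, np.linalg.norm(P-x[:2],axis=1).round(4)); st()
E
```

```text
[323.5  71.5] 56 [ 0.5303 -0.24  ]
[272.  95.] 25 [ 0.4988 -0.2007]
[345.   94.3] 26 [ 0.5171 -0.2638]
[324.2 103.4] 119 [ 0.5045 -0.2478]
[345.1 125.2] 70 [ 0.4911 -0.2717]
[273.5 126. ] 26 [ 0.4726 -0.2082]
[295.2 146.7] 12 [ 0.4596 -0.2322]
[324.3 146.5] 14 [ 0.4671 -0.2584]
ctr [ 0.4949 -0.2361] r 0.03562400939989096 [0.0356 0.0356 0.0355 0.0358 0.0357 0.0355 0.0356]
8.45 [ 0.4319 -0.2619  0.2146] [[0.963, 0.27, -0.001], [0.27, -0.963, -0.001], [-0.001, 0.001, -1.0]] [-0.6  0.3 -0.3] -9.040375228968192e-05
```

```bash
python3 -m crank '{"dp":[[0.004,-0.004,0.03],[0.0035,-0.0035,0.04],[0,0,0.035],[0,0,0.02],[0,0,0.015],[0,0,0.01],[0,0,0.006],[0,0,0]],"angular":[[0,0,0],[0,0,0],[0,0,0],[0,0,0],[0,0,0],[0,0,0],[0,0,0],[0,0,0]]}'
python3 -m crank '{"dp":[[0.005,0,0],[0.005,0,0],[0.004,0,0],[0,0,0]],"angular":[[0,0,0],[0,0,0],[0,0,0],[0,0,0]]}'
```

```text
time: 9.25
tcp_pos: [0.4385, -0.2465, 0.059]
eef_rot: [[0.962, 0.274, -0.001], [0.274, -0.962, 0.0], [-0.0, -0.0, -1.0]]
contact_force: [-0.3, -0.1, 1.6]
grip_width: 0.0003
finger_force: 0.0
time: 9.65
tcp_pos: [0.4531, -0.2427, 0.0597]
eef_rot: [[0.962, 0.273, 0.001], [0.273, -0.962, -0.0], [0.001, 0.0, -1.0]]
contact_force: [-0.2, 0.4, -0.5]
grip_width: 0.0001
finger_force: 0.0
```

```bash
python3 -m crank '{"dp":[[-0.002,0.0055,0],[0,0,0],[0.0015,0,0],[0.0015,0,0],[0.001,0,0],[0,0,0]],"angular":[[0,0,0],[0,0,0],[0,0,0],[0,0,0],[0,0,0],[0,0,0]]}'
```

```text
time: 10.25
tcp_pos: [0.4558, -0.2476, 0.0593]
eef_rot: [[0.962, 0.273, 0.0], [0.273, -0.962, 0.0], [0.0, 0.0, -1.0]]
contact_force: [-1.2, -0.1, 0.2]
grip_width: 0.0002
finger_force: 0.0
```

```bash
python3 -m crank '{"dp":[[0.001,0,0],[0,0,0]],"angular":[[0,0,0],[0,0,0]]}';python3 -m crank '{"dp":[[0.001,0,0],[0,0,0]],"angular":[[0,0,0],[0,0,0]]}'
```

```text
time: 10.45
tcp_pos: [0.4566, -0.2474, 0.0593]
eef_rot: [[0.962, 0.272, 0.0], [0.272, -0.962, -0.0], [0.0, 0.0, -1.0]]
contact_force: [0.7, -0.4, 0.1]
grip_width: 0.0007
finger_force: 0.0
time: 10.65
tcp_pos: [0.4576, -0.2472, 0.0593]
eef_rot: [[0.962, 0.272, 0.0], [0.272, -0.962, -0.0], [0.0, 0.0, -1.0]]
contact_force: [-0.0, 0.3, 0.1]
grip_width: -0.0002
finger_force: 0.0
```

```bash
python3 -m crank '{"dp":[[0.001,0,0],[0.0005,0,0],[0,0,0]],"angular":[[0,0,0],[0,0,0],[0,0,0]]}';python3 -m crank '{"dp":[[0.001,0,0],[0,0,0]],"angular":[[0,0,0],[0,0,0]]}'
```

```text
time: 10.95
tcp_pos: [0.4584, -0.247, 0.0592]
eef_rot: [[0.962, 0.272, -0.001], [0.272, -0.962, -0.0], [-0.001, -0.0, -1.0]]
contact_force: [-3.9, -0.7, 3.0]
grip_width: -0.0001
finger_force: 1.9
time: 11.15
tcp_pos: [0.4585, -0.2471, 0.0592]
eef_rot: [[0.962, 0.272, -0.003], [0.272, -0.962, -0.0], [-0.003, -0.0, -1.0]]
contact_force: [-8.8, -1.1, 5.2]
grip_width: -0.0002
finger_force: 4.1
```

Contact at 9 N, and the position matches an axis at (0.495, -0.2365) with R = 38 mm. Now I'll orbit clockwise in small steps.

```bash
python3 -m crank '{"dp":[[-0.0001,-0.0036,0],[0.0002,-0.0036,0],[0.0002,-0.0036,0],[0.0002,-0.0036,0],[0,0,0]],"angular":[[0,0,5.5],[0,0,5.5],[0,0,5.5],[0,0,5.5],[0,0,0]]}'
```

```text
time: 11.65
tcp_pos: [0.4567, -0.2319, 0.0591]
eef_rot: [[0.994, -0.112, -0.004], [-0.112, -0.994, 0.001], [-0.004, -0.0, -1.0]]
contact_force: [-10.1, 2.8, 9.7]
grip_width: -0.0001
finger_force: 5.6
```

```bash
python3 -m crank '{"dp":[[-0.0003,-0.0036,0],[0.0001,-0.0036,0],[0.0002,-0.0036,0],[0.0002,-0.0036,0],[0,0,0]],"angular":[[0,0,5.5],[0,0,5.5],[0,0,5.5],[0,0,5.5],[0,0,0]]}'
python3 - <<'E'
from h import *
s=snapshot("wrist"); t=snapshot("top")
a=cv2.resize(s["image"],(560,350)); b=cv2.resize(t["image"][180:250,400:470],(350,350),interpolation=cv2.INTER_CUBIC)
cv2.imwrite("pics/d1.png",np.hstack([a[:, 140:],b]))
E
```

```text
time: 12.15
tcp_pos: [0.4609, -0.2174, 0.0591]
eef_rot: [[0.88, -0.475, -0.003], [-0.475, -0.88, 0.001], [-0.004, 0.0, -1.0]]
contact_force: [-10.4, 4.1, 7.6]
grip_width: 0.0
finger_force: 5.3
```

View pics/d1.png

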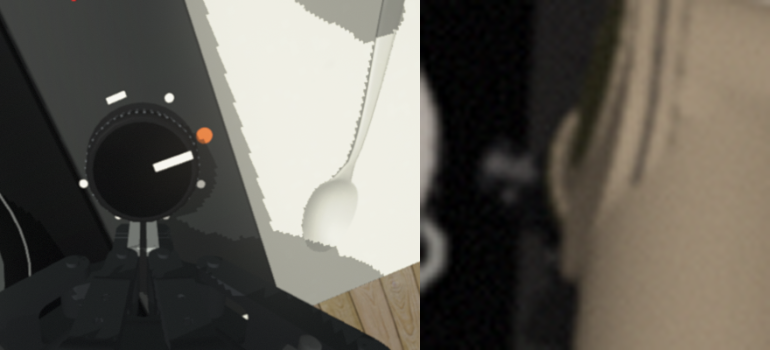

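The wrist half shows the pointer (175,161) turned about 90° from the white bar (116,97), level with the orange dot (204,135). I'll back straight off, rise and verify.

```bash
python3 -m crank '{"dp":[[-0.003,0,0],[-0.01,0,0],[-0.015,0,0],[0,0,-0.03],[0,0,-0.045],[0,0,-0.045],[0,0,-0.04],[0,0,0]],"angular":[[0,0,0],[0,0,0],[0,0,0],[0,0,0],[0,0,0],[0,0,0],[0,0,0],[0,0,0]]}'
python3 -m crank '{"dp":[[-0.02,0,0],[0,0,0],[0,0,0]],"angular":[[0,0,0],[0,0,0],[0,0,0]]}'
python3 - <<'E'
from h import *
s=snapshot("wrist"); cv2.imwrite("pics/w3.png",s["image"]); st()
D=np.array([.495,-.2365]); hsv=cv2.cvtColor(s["image"],cv2.COLOR_BGR2HSV)
m=(hsv[...,2]>140).astype(np.uint8); n,l,a,c=cv2.connectedComponentsWithStats(m)
for i in range(1,n):
  for z in (.05,.074):
    w=plane(s,*c[i],z)[:2]; d=w-D
    if a[i,4]<400 and np.linalg.norm(d)<.042: print(z,c[i].round(),a[i,4],d.round(4),"cw from hob back",round(-np.degrees(np.arctan2(d[1],d[0]))-6.35,1))
E
```

```text
time: 13.05
tcp_pos: [0.4399, -0.206, 0.2249]
eef_rot: [[0.881, -0.472, 0.009], [-0.472, -0.881, -0.004], [0.01, -0.0, -1.0]]
contact_force: [-0.4, -0.4, -0.0]
grip_width: -0.0002
finger_force: 0.0
time: 13.35
tcp_pos: [0.4197, -0.1958, 0.2189]
eef_rot: [[0.881, -0.473, 0.0], [-0.473, -0.881, -0.0], [0.0, 0.0, -1.0]]
contact_force: [-0.1, -0.4, -0.4]
grip_width: -0.0001
finger_force: 0.0
13.4 [ 0.4199 -0.1959  0.2189] [[0.881, -0.472, 0.0], [-0.472, -0.881, -0.0], [0.0, 0.0, -1.0]] [ 0.3 -0.5  0.1] -0.0001261350911434452
0.05 [307.  53.] 59 [ 0.0353 -0.0034] cw from hob back -0.9
0.074 [307.  53.] 59 [ 0.0318 -0.0027] cw from hob back -1.5
0.05 [338.  54.] 30 [ 0.0223 -0.0271] cw from hob back 44.2
0.074 [338.  54.] 30 [ 0.0198 -0.0246] cw from hob back 44.8
0.05 [359.  77.] 81 [-0.0038 -0.0352] cw from hob back 89.8
0.074 [359.  77.] 81 [-0.0043 -0.0321] cw from hob back 91.2
0.05 [339.  85.] 123 [-0.0009 -0.016 ] cw from hob back 87.0
0.074 [339.  85.] 123 [-0.0017 -0.0144] cw from hob back 90.2
0.05 [286. 108.] 26 [0.0038 0.0359] cw from hob back -90.3
0.074 [286. 108.] 26 [0.0027 0.0335] cw from hob back -91.7
0.05 [358. 109.] 14 [-0.0278 -0.0219] cw from hob back 135.5
0.074 [358. 109.] 14 [-0.0265 -0.0198] cw from hob back 136.9
0.05 [307. 130.] 28 [-0.0223  0.0283] cw from hob back -134.6
0.074 [307. 130.] 28 [-0.0214  0.0266] cw from hob back -135.2
0.05 [336. 130.] 14 [-0.0354  0.0043] cw from hob back -179.5
0.074 [336. 130.] 14 [-0.0335  0.0044] cw from hob back -178.9
```

View pics/w3.png

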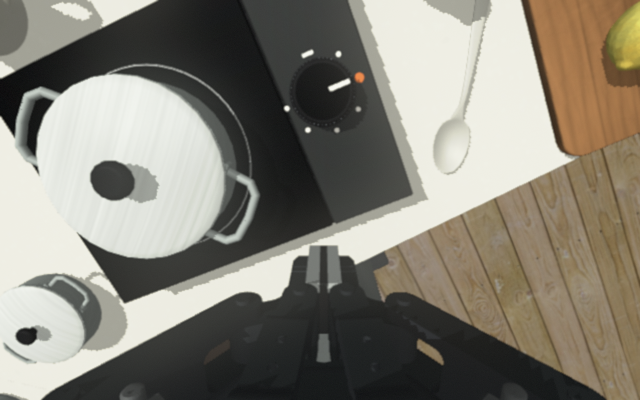

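The pointer (339,85) reads 90.2°, aimed at the orange dot (359,77). The pan is undisturbed on its ring, the spoon is in place, and the robot is clear.

```bash
python3 -c "
from rig import finish_job
print(finish_job())"
```

```text
the job is handed in; nothing more can be done
None
```

The job is handed in: the pan sits about 2 mm from the ring's centre, and the dial is clicked in at the orange dot (pointer measured at 90.2°); radial force on the dial rim briefly reached about 10–11 N, above the 4–8 N guide, and I saw nothing around the hob moved.

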